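# Shut the card stand and hold a bulldog clip open over the cards

## Task

Swing the front gate of the small wooden card stand up and shut until its ball catches snap in, so that the leaning pack of cards stands upright, and back off from it. Then squeeze the handles of the steel bulldog clip parked on the caddy's front wall, lift it off gaping, and hold it wide open astride the middle of the pack's top edge, a jaw on each side with its lips about 2 cm below the edge, touching neither cards nor stand, because I want to even up the cards before it bites. Finish like that, still holding the clip open in the air, with everything else on the desk left where it is.

Things in the scene. Friction and masses are not known exactly. Their poses are not given: they have to be found in the camera images.
- card_stand: Wooden fall-front card stand, fixed, base 86 (x) x 125 (y) x 8 mm. Origin: centre of its underside; its own -x is its front, where the gate is; z up. Back panel (faces at x = +4.5 and +10.5 mm) and two side cheeks (x = -23.5 to +10.5 mm, inner faces at y = -48.5 and +48.5 mm), all 74 mm high, hold the cards.
- gate (a joint): Front gate, hinged along its bottom edge (stand's frame: x = -6, z = 8 mm, along y). 0 rad = upright, shut; positive = leaning out to the front, up to 0.36. Stiff hinge: stays where left. Sprung balls in the cheeks catch it: they resist from about 0.14, push back until about 0.06, then pull it shut to 0 and keep it there; 3 to 6 N on the lip is enough.
- gate_lip (a point): Middle of the outer edge of the gate's finger lip, a rounded ledge 46 mm long (y) standing out from the gate's outer face near its top. Gate shut: x = -30, z = 69 mm in the stand's frame. Push here from the front towards the stand's +x; upright fingers at the lip stay about 6 mm clear of the leaning cards.
- cards: Pack of cards, one loose stiff block 84 mm wide (y), 105 mm high (z), 8 mm thick (x). Origin: centre of its lower edge, z along its height. It stands on the stand's floor (8 mm above the desk) and leans forward on the open gate; shutting the gate brings it upright within about 2 degrees; its upper 39 mm then stand above stand and gate.
- card_edge (a point): Middle of the pack's top edge: about 113 mm above the desk when the pack is upright.
- caddy: White open desk caddy with pens and cells in it, fixed, 100 (x) x 150 (y) x 58 mm high, walls 6 mm thick. Origin: centre of its underside; its own -x is its front. The pens stand in its rear half on the +y side, leaning back, up to 130 mm high.
- clip: Steel bulldog clip, loose, about 70 g, 50 mm wide (y). Origin: on its pivot axis (along y) inside the coil spring (radius 6 mm); z points from jaws to handles. Parked upright, pushed home astride the caddy's front wall (x square to the wall), origin 64 mm above the desk. Both levers move as one; lips end 38 mm below the origin, handle ends reach 40 mm above it.
- clip_front (a joint): Swing of each lever of the clip, rad: 0 as parked (lips 6 mm apart), 0.32 = handles squeezed to the stop (lips 28 mm apart), -0.09 = shut. Squeezing takes about 8 N at the handles at first, 12 N at the stop; any grip may press on the stop. Let go, the spring snaps it shut.
- clip_front_handle (a point): Middle of the outer face of the flat finger plate (20 mm high, 34 mm wide) of the clip's front handle; parked: x = -22.3, z = +27 mm in the clip's frame. The handles measure 51 mm over their ends parked; squeezed to the stop the two finger plates are parallel and 25 mm apart over their faces, 22 to 43 mm above the origin, so flat pads there set the clip upright.
- clip_back_handle (a point): The same for the back handle (x = +22.3 mm).
- clip_front_lip (a point): Centre of the rolled lip (radius 3 mm, 50 mm long along y) of the front jaw, parked: x = -6.2 mm, z = -35 mm in the clip's frame.
- clip_back_lip (a point): The same for the back jaw (x = +6.2 mm).
- keyboard: Keyboard pushed back under the monitor, 133 x 322 x 28 mm; bystander.
- mouse: Black computer mouse, 120 x 59 x 39 mm; bystander.
- earbud_case: White rounded earbud case, 47 x 58 x 25 mm; bystander.
- led_remote: Flat white remote, 86 x 40 x 8 mm; bystander.
- usb_stick: Grey USB stick, 57 x 18 x 8 mm; bystander.
- wood_tray: Small square wooden tray, 82 x 86 x 20 mm; bystander.
- switch_tester: Clear block with nine key caps, 59 x 59 x 22 mm; bystander.
Things that resemble listed ones, but are neither listed nor needed, are in the scene too. There is more than one size of the clip; the job needs the middle-sized.

How it is judged:
On the way, in this order (a step that is already met when the one before it is completed fails the run):
1. the gate is shut on its catches and the cards stand upright, nothing of the robot touching gate or cards (value of joint gate below 0.02 rad and angle between cards's own z axis and vertical below 0.07 rad and contact force between each of the arm, the fingers and card_stand below 0.2 N and contact force between the fingers and cards below 0.2 N), for 0.2 s.
2. the clip is squeezed open and lifted clear of the caddy (value of joint clip_front above 0.12 rad and height (world z) of clip above 0.105 m and contact force between clip and caddy below 0.1 N and contact force between the fingers and clip above 3 N), for 0.2 s.
At the end, for the whole second after the job is handed in: Gate seated (under 0.02 rad), pack upright (0.07 rad). Robot alone carries the clip, still, squeezed over 0.15 rad, touching neither cards nor stand; card edge 7 to 31 mm below its pivot, centred within 18 mm along, 13 mm across; clip parallel within 0.25, upright within 0.3 rad (value of joint gate below 0.02 rad and angle between cards's own z axis and vertical below 0.07 rad and value of joint clip_front above 0.15 rad and z of card_edge in the frame of clip between -0.031 and -0.007 m and x of card_edge in the frame of clip between -0.013 and 0.013 m and y of card_edge in the frame of clip between -0.018 and 0.018 m and angle between the y axis of clip and the y axis of cards, either way round below 0.25 rad and angle between clip's own z axis and vertical below 0.3 rad and contact force between each of clip, the fingers and cards below 0.2 N and contact force between clip and card_stand below 0.2 N and contact force between the fingers and clip above 3 N and linear speed of clip below 0.03 m/s and z of cards in the frame of card_stand between 0.005 and 0.014 m); the arm keeps its last pose, push and grip.
It fails at once if something else on the desk is pushed out of place (over 20 mm) (distance of any of keyboard, mouse, earbud_case, led_remote, usb_stick, wood_tray, switch_tester from where it was at the start of the episode above 0.02 m).
It fails at once if the clip bites or knocks the cards (over 6 N) (contact force between clip and cards above 6 N).
It also fails if it takes over 58 s, if anything falls off the work surface, if the arm or the gripper's body presses on something with over 40 N, if the wrist force passes 120 N, or if a joint passes its speed limit or range.

## Robot

A 6-joint arm with a two-finger parallel gripper is mounted at the origin on a cart in front of the work surface, level with it; the furniture and walls round the work are solid. World frame = base frame: x ahead of the robot, y to its left, z up, the work surface at z = 0. Lengths are in m, angles in rad, forces in N, time in s.
With the tool pointing down it reaches from about 0.425 to 0.95 m from the base axis. Payload 3.5 kg.
Tool frame: the origin (TCP) lies on the centre line of the jaws, within the pads' length; the fingertips stand 14 mm ahead of it and the grasp point (between the pads) lies 5 mm behind it (ctrl.tip_reach is the distance from the TCP to the fingertips, in m); z points along the fingers, y is the line along which they close (so a half turn about z gives the same grasp; the last joint's range is limited). The gripper opens to 85 mm and grips with 20 to 120 N. Pads are 22 mm wide; open, the fingers measure 114 mm over their backs; the gripper's body (76 mm by 85 mm) begins 54 mm behind the grasp point. The pads swing forward as they close: fully open they stand 13 mm farther back than shut.
Start: joints at [-1.359, 0.286, 1.577, -0, 1.279, -0.15], TCP at [0.239, -0.631, 0.245] pointing down, gripper open.
Joint ranges: [-2.77, 2.77], [-0.9, 2.22], [0.21, 2.48], [-1.53, 4.67], [0.24, 2.81], [-2.84, 2.84]. Speed limits (rad/s): [2.79, 2.79, 3.14, 3.14, 3.14, 3.14].

## Interface

Orientations are given as a unit quaternion [x, y, z, w].
In Python, from plant import get_state, imaging, workorder, ctrl gives the robot as it stands. The module is installed in compiled form; this text tells all that it offers.
- The arm moves only by the shell command python3 -m jog 'ROWS' [FORCE]. ROWS is JSON, a list of rows, each a list of 7 numbers: the closure, from 0 (fully open) to 1 (shut), then the shift along the tool's x, y, z in mm, then the turn, a rotation vector about the tool's x, y, z in rad. In form: [[gripper, tx, ty, tz, ax, ay, az], ...]. A call has 1 to 12 rows; each row is the pose to reach, as a shift and turn from the pose commanded when the call began, along the tool's axes at that moment; what a row does not reach only later rows make up. A row lasts 1/10 s, in which the tool goes at most 50 mm and 8.59 degrees, less where a joint would pass 70% of its speed; a pose out of reach is approached as far as the arm can. A call with a gripper value outside its range is refused whole. The fingers move at their own pace and stop on an object; FORCE is the grip in N (left out, the last holds). Time passes only in rows, so rows that repeat a pose let the fingers close. It gives the time, the measured TCP pose, the force, the opening and the grip force at its end, in the units of the state.
- get_state(): the state, without advancing time (a new reading comes with each control period).
- imaging.read_camera(name): name is "scene" or "side" or "wrist"; returns a dict with "image" (480x640x3 uint8, blue, green, red), "fx", "fy", "cx", "cy" (pixels), "k1" (the pictures are not rectified: a ray, as slopes to the right and down, at radius r is drawn at 1 + k1 r^2 times it, then the intrinsics apply), "R" (3x3) and "t" (3): a world point X has camera coordinates R X + t; the wrist camera has in their place "tool_from_camera" (4x4, takes a point from camera to tool coordinates, whose origin is the TCP and whose axes are the flange's). Camera axes: x right, y down, z forward; pixel columns grow to the right and rows downward; lengths in m; the calibration is good to about 2 mm. A picture is of the moment at which its call begins: read the wrist's pose just before it. There is no depth.
- workorder.sign_off(): hands the job in; it is judged then, once.
The state is a dict: "time": time; "qpos": joint angles; "dq": joint speeds; "joint_efforts": joint torques, N m; "eef_pos": TCP position; "tcp_rot": TCP orientation; "contact_force": force on the tool from outside, world axes, zero at the start; "wrist_torque": the same for the moment, N m; "opening": opening from 0.0 (shut) to 1.0 (fully open); "finger_force": force on a finger pad.
Only numpy, scipy, OpenCV 4.12 (cv2) and the standard library are available. Lean on these libraries where they do the work, as an engineer would, in place of code of your own. Each camera call takes 0.05 s, during which the arm holds its last target. There are 200 camera calls.

## Working session

There is one attempt and no reset: what is moved stays moved. The work goes in short steps, Python scripts to look and compute and a shell command to move; the robot and the scene stay as the last step left them, time stands still between calls to the robot, and variables do not carry over. Pictures are saved under pics/ and viewed, at most 10 in all, crops included, and the job is handed in when it is done.

```bash
mkdir -p pics
cat > h.py <<'E'
import numpy as np, cv2
from plant import get_state, imaging, workorder, ctrl
from scipy.spatial.transform import Rotation as Ro
def ray(c,u,v,st=None):
    x=(u-c["cx"])/c["fx"]; y=(v-c["cy"])/c["fy"]
    a,b=x,y
    for _ in range(20):
        s=1+c["k1"]*(a*a+b*b); a,b=x/s,y/s
    d=np.array([a,b,1.])
    if "R" in c:
        R=np.array(c["R"]);t=np.array(c["t"]); return -R.T@t, R.T@d
    T=np.array(c["tool_from_camera"]); Rt=Ro.from_quat(st["tcp_rot"]).as_matrix()
    return Rt@T[:3,3]+st["eef_pos"], Rt@T[:3,:3]@d
def onz(c,u,v,z,st=None):
    o,d=ray(c,u,v,st); return o+d*(z-o[2])/d[2]
def tri(r1,r2):
    (o1,d1),(o2,d2)=r1,r2
    s=np.linalg.lstsq(np.stack([d1,-d2],1),o2-o1,rcond=None)[0]
    p,q=o1+s[0]*d1,o2+s[1]*d2
    return (p+q)/2,np.linalg.norm(p-q)
def proj(c,X,st=None):
    X=np.array(X,float)
    if "R" in c: p=np.array(c["R"])@X+np.array(c["t"])
    else:
        T=np.array(c["tool_from_camera"]); Rt=Ro.from_quat(st["tcp_rot"]).as_matrix()
        p=T[:3,:3].T@(Rt.T@(X-st["eef_pos"])-T[:3,3])
    a=p[:2]/p[2]; a=a*(1+c["k1"]*(a@a)); return c["cx"]+c["fx"]*a[0],c["cy"]+c["fy"]*a[1]
def totool(st,dX): return Ro.from_quat(st["tcp_rot"]).as_matrix().T@np.array(dX)*1000
E
python3 - <<'E'
from h import *
for n in ["scene","side"]:
    c=imaging.read_camera(n); cv2.imwrite(f"pics/{n}0.png",c["image"])
    print(n,c["fx"],c["k1"],ray(c,320,240))
s=get_state(); print(s["eef_pos"],s["tcp_rot"],Ro.from_quat(s["tcp_rot"]).as_matrix().round(3),ctrl.tip_reach,s["time"])
c=imaging.read_camera("wrist");print(np.array(c["tool_from_camera"]).round(3),c["fx"])
E
```

```text
scene 568.6239793477184 -0.08635281230544534 (array([-0.43786871,  0.86047943,  0.70393893]), array([ 0.70867382, -0.5715911 , -0.41362781]))
side 484.8950218969158 0.001484275837232853 (array([ 0.53465558, -1.07778086,  0.63785462]), array([ 0.02380073,  0.87804581, -0.47847852]))
[ 0.23880627 -0.63073686  0.24405753] [ 9.83682589e-01  1.79909418e-01 -3.93585696e-05 -1.07866883e-03] [[ 0.935  0.354 -0.   ]
 [ 0.354 -0.935  0.002]
 [ 0.    -0.002 -1.   ]] 0.014 0.1
[[-0.    -0.953 -0.304  0.077]
 [ 1.    -0.     0.001 -0.   ]
 [-0.001 -0.304  0.953 -0.13 ]
 [ 0.     0.     0.     1.   ]] 348.20812893871516
```

View pics/scene0.png

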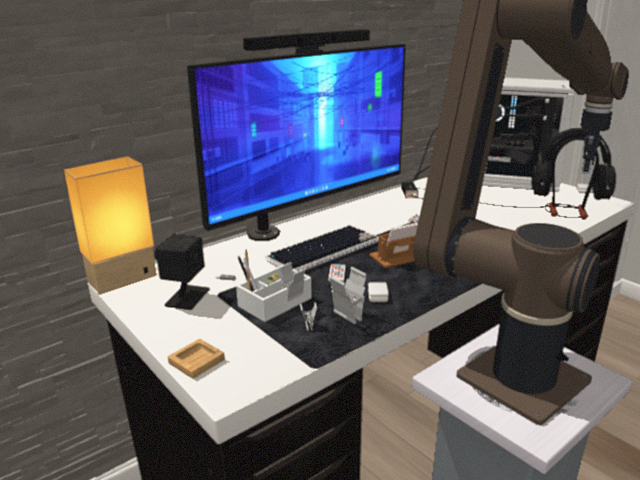

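View pics/side0.png

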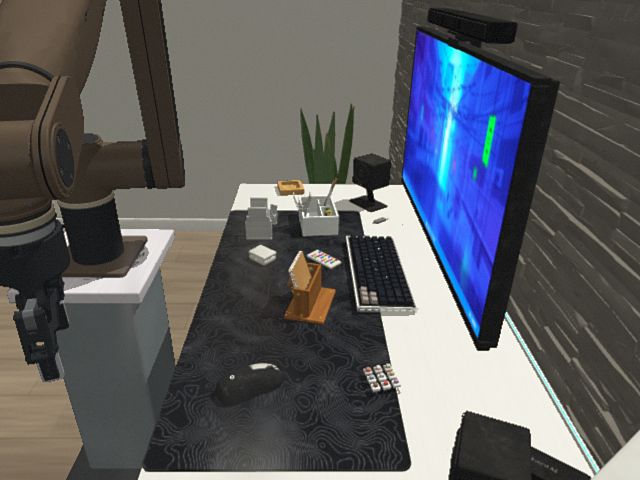

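Scene shows: the wooden stand with leaning cards at scene (397,248) / side (310,290), a grey look-alike stand at scene (348,295) / side (260,218), the caddy at scene (275,292) / side (318,212), and clips at scene (290,270) and (308,315). I'll take a close crop to choose between them.

Run:
```python
from h import *
s=cv2.imread("pics/scene0.png"); d=cv2.imread("pics/side0.png")
r=lambda im,x,y,w,h: cv2.resize(im[y:y+h,x:x+w],(400,300),interpolation=cv2.INTER_CUBIC)
o=np.vstack([np.hstack([r(s,230,240,100,75),r(s,300,255,100,75)]),np.hstack([r(d,240,175,100,75),r(d,260,245,100,75)])])
cv2.imwrite("pics/crop1.png",o)
cs=imaging.read_camera("scene");cd=imaging.read_camera("side")
for n,c,u,v in [("stand base front-near side",cd,286,318),("near right",cd,322,322),("right far",cd,335,291),("caddy scene",cs,240,310),("caddy scene",cs,268,318),("caddy",cs,311,300)]:
    print(n,onz(c,u,v,0).round(3))
```

```text
stand base front-near side [ 0.488 -0.253  0.   ]
near right [ 0.564 -0.266  0.   ]
right far [ 0.597 -0.152  0.   ]
caddy scene [0.582 0.285 0.   ]
caddy scene [0.51  0.254 0.   ]
caddy [0.509 0.127 0.   ]
```

View pics/crop1.png

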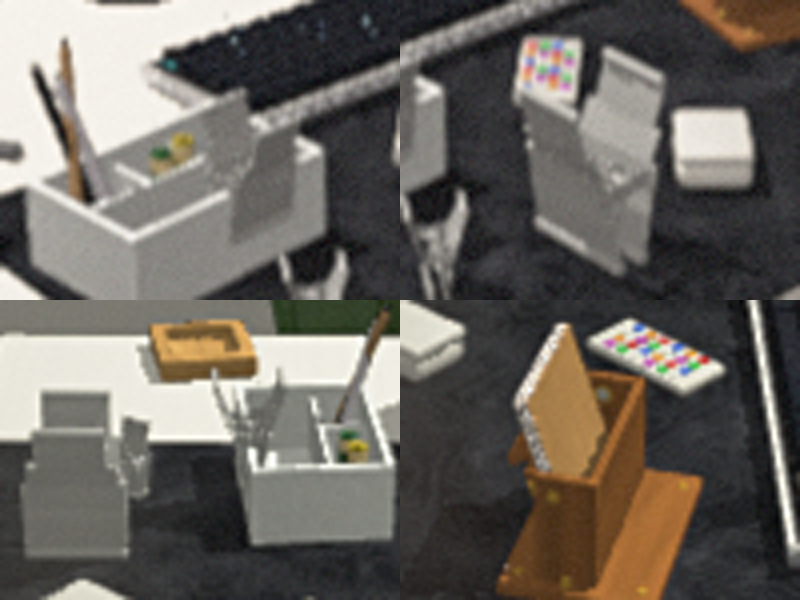

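The wooden stand with the leaning cards is right-hand bottom in the crop, and its gate leans left, toward the robot. The clip candidates are:
- Large clip standing on the desk at scene (348,295).
- Small clip at scene (308,315).
- Clip astride the caddy's front wall at scene (293,280), side (303,205). This is the middle-sized, parked one, so I choose it.

Next I'll move over the stand for a wrist view.

```bash
python3 -m jog '[[0,438,-294,0,0,0,0.56],[0,438,-294,0,0,0,0.56],[0,438,-294,0,0,0,0.56],[0,438,-294,0,0,0,0.56],[0,438,-294,0,0,0,0.56],[0,438,-294,0,0,0,0.56],[0,438,-294,0,0,0,0.56],[1,438,-294,0,0,0,0.56],[1,438,-294,0,0,0,0.56],[1,438,-294,0,0,0,0.56],[1,438,-294,0,0,0,0.56],[1,438,-294,0,0,0,0.56]]'
python3 - <<'E'
from h import *
st=get_state();c=imaging.read_camera("wrist"); cv2.imwrite("pics/w1.png",c["image"])
import pickle; pickle.dump((st,c),open("w1.pkl","wb")); print(st["time"],st["qpos"])
E
```

```text
time: 1.45
eef_pos: [0.546, -0.1981, 0.2452]
tcp_rot: [0.995, -0.096, 0.0, -0.0]
contact_force: [0.0, 0.3, -0.1]
opening: 0.143
finger_force: 0.0
1.45 [-5.23042726e-01  8.05610822e-02  1.81336506e+00  8.60831129e-04
  1.24775728e+00  1.24066854e+00]
```

View pics/w1.png

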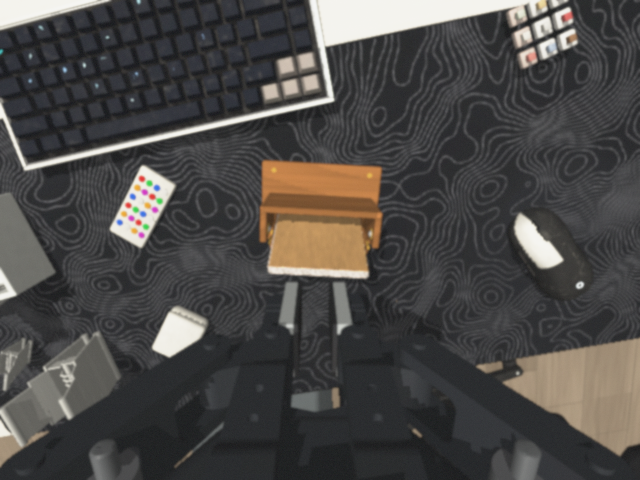

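The wrist view shows the stand nearly square to the image, with its front pointing down the image. The base's rear corners are at (263,161) and (381,167), and the card top edge runs from (268,274) to (369,277).

Run:
```python
from h import *
import pickle; st,c=pickle.load(open("w1.pkl","rb"))
cd=imaging.read_camera("side"); cs=imaging.read_camera("scene")
a=onz(c,263,161,.008,st);b=onz(c,381,167,.008,st); print("base rear",a,b,np.linalg.norm(a-b))
y=(a-b)/np.linalg.norm(a-b); yaw=np.arctan2(-y[0],y[1]); x=np.array([np.cos(yaw),np.sin(yaw),0])
p=(a+b)/2-.043*x; print("stand",p,"yaw",yaw)
e=[onz(c,*q,.106,st) for q in ((268,271),(369,275))]; print("card edge at .106",e,np.linalg.norm(e[0]-e[1]))
# height of card top from two views: wrist + side, far/near top corners
print("near card top corner tri",tri(ray(c,369,276,st),ray(cd,289,274)),"far",tri(ray(c,268,272,st),ray(cd,301,251)))
for q in ((-.05,0,.057),(-.030,0,.069)):
    w=p*[1,1,0]+q[0]*x+[0,0,q[2]]; print("lip",w,"side px",proj(cd,w),"tool-yaw",np.degrees(yaw))
```

```text
base rear [ 0.59407874 -0.15309942  0.008     ] [ 0.56439283 -0.27256787  0.008     ] 0.12310143598315852
stand [ 0.5375048  -0.20246419  0.008     ] yaw -0.24355063356651394
card edge at .106 [array([ 0.51198452, -0.15172899,  0.106     ]), array([ 0.49200586, -0.23449375,  0.106     ])] 0.08514195988657176
near card top corner tri (array([ 0.49225894, -0.23541425,  0.1007883 ]), np.float64(0.006809706441849144)) far (array([ 0.51546064, -0.15303259,  0.1079315 ]), np.float64(0.006794584599140622))
lip [ 0.48898041 -0.19040669  0.057     ] side px (np.float64(287.1632608301484), np.float64(279.09306831267605)) tool-yaw -13.95442340109849
lip [ 0.50839017 -0.19522969  0.069     ] side px (np.float64(296.0094877450907), np.float64(275.6859404370081)) tool-yaw -13.95442340109849
```

```bash
python3 -m jog '[[1,-44,1,0,0,0,0.05],[1,-88,2,0,0,0,0.05],[1,-88,2,40,0,0,0.05],[1,-88,2,80,0,0,0.05],[1,-88,2,120,0,0,0.05],[1,-88,2,160,0,0,0.05],[1,-88,2,177,0,0,0.05],[1,-88,2,177,0,0,0.05]]' && python3 -c "
from h import *
c=imaging.read_camera('side'); cv2.imwrite('pics/s2.png',cv2.resize(c['image'][200:350,200:400],(800,600)))"
```

```text
time: 2.4
eef_pos: [0.4549, -0.1858, 0.0651]
tcp_rot: [0.992, -0.125, -0.003, -0.002]
contact_force: [-1.1, 0.1, 0.2]
opening: -0.002
finger_force: 0.0
```

View pics/s2.png

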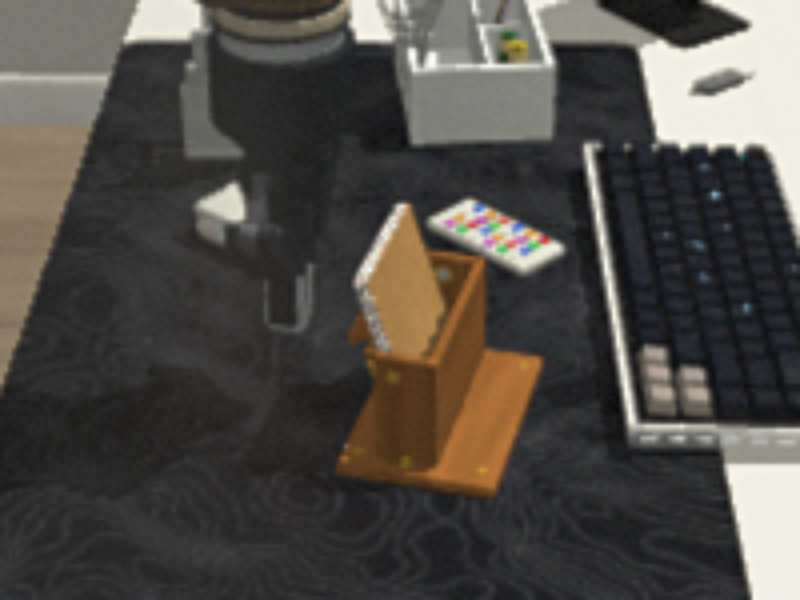

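The fingers are upright in front of the lip, which is at crop (357,330), and level with it. I'll push now.

```bash
python3 -m jog '[[1,8,0,0,0,0,0],[1,16,0,0,0,0,0],[1,20,0,0,0,0,0],[1,23,0,0,0,0,0],[1,26,0,0,0,0,0],[1,29,0,0,0,0,0],[1,32,0,0,0,0,0],[1,34,0,0,0,0,0],[1,36,0,0,0,0,0],[1,38,0,0,0,0,0],[1,40,0,0,0,0,0],[1,40,0,0,0,0,0]]'
```

```text
time: 3.65
eef_pos: [0.497, -0.1958, 0.0684]
tcp_rot: [0.992, -0.124, 0.0, 0.0]
contact_force: [-1.2, 0.2, 1.5]
opening: -0.001
finger_force: 0.7
```

```bash
python3 -m jog '[[1,2,0,0,0,0,0],[1,4,0,0,0,0,0],[1,6,0,0,0,0,0],[1,6,0,0,0,0,0]]'; python3 -c "
from h import *
c=imaging.read_camera('side'); cv2.imwrite('pics/s3.png',cv2.resize(c['image'][230:335,250:390],(800,600)))"
```

```text
time: 4.05
eef_pos: [0.4992, -0.1963, 0.0682]
tcp_rot: [0.992, -0.123, -0.006, -0.001]
contact_force: [-13.6, 2.7, 11.2]
opening: -0.004
finger_force: 7.2
```

View pics/s3.png

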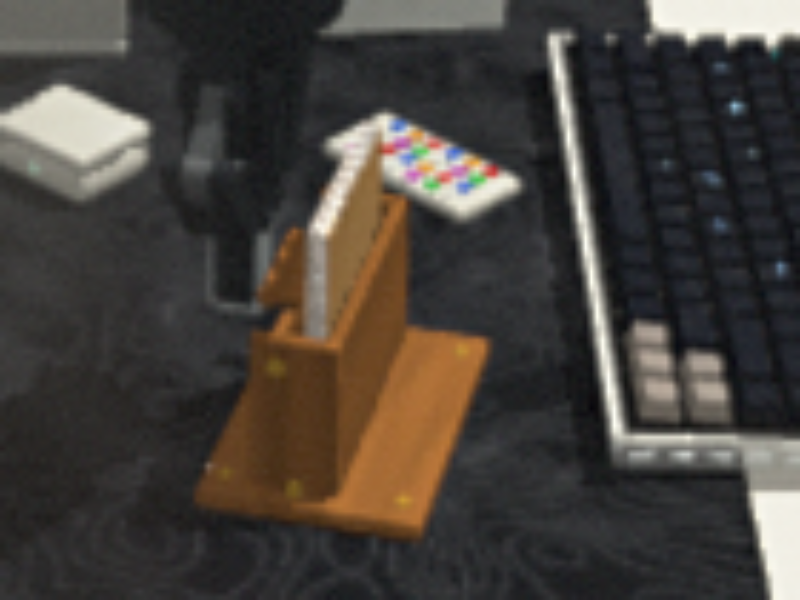

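The gate is shut at a firm 13.6 N and the pack is upright at crop (345,230). Now I'll back off, rise and take a wrist shot of the upright pack.

```bash
python3 -m jog '[[1,-15,0,0,0,0,0],[1,-35,0,0,0,0,0],[1,-50,0,0,0,0,0],[1,-50,0,-40,0,0,0],[1,-50,0,-85,0,0,0],[1,-50,0,-130,0,0,0],[1,-40,0,-175,0,0,0],[1,0,0,-200,0,0,0],[1,20,0,-200,0,0,0],[1,20,0,-200,0,0,0]]'
python3 - <<'E'
from h import *
import pickle
st=get_state();c=imaging.read_camera("wrist"); pickle.dump((st,c),open("w2.pkl","wb")); cv2.imwrite("pics/w2.png",cv2.resize(c["image"][130:290,220:420],(800,600)))
E
```

```text
time: 5.1
eef_pos: [0.5244, -0.2031, 0.2698]
tcp_rot: [0.992, -0.124, 0.002, 0.001]
contact_force: [0.2, 0.2, -0.4]
opening: 0.0
finger_force: 0.0
```

View pics/w2.png

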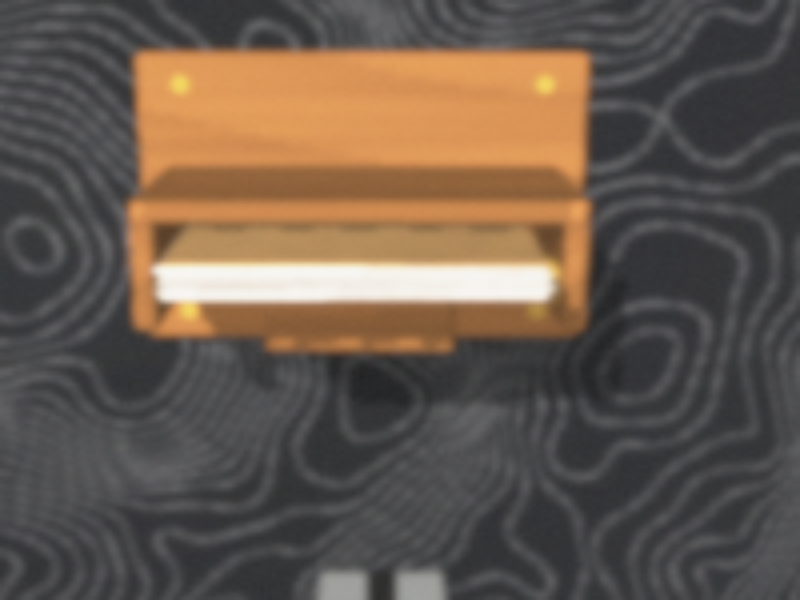

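The pack is upright between the cheeks, with its top edge running across crop (155–553, 263–302). Now on to the caddy.

```bash
python3 -m jog '[[0,-96,-381,0,0,0,-0.15],[0,-96,-381,0,0,0,-0.3],[0,-96,-381,0,0,0,-0.45],[0,-96,-381,0,0,0,-0.6],[0,-96,-381,0,0,0,-0.75],[0,-96,-381,0,0,0,-0.9],[0,-96,-381,0,0,0,-1.05],[0,-96,-381,0,0,0,-1.2],[0,-96,-381,0,0,0,-1.35],[0,-96,-381,0,0,0,-1.5],[0,-96,-381,0,0,0,-1.65],[0,-96,-381,0,0,0,-1.8]]' && python3 -m jog '[[0,0,0,0,0,0,0],[0,0,0,0,0,0,0]]'
python3 - <<'E'
from h import *
import pickle
st,c=pickle.load(open("w2.pkl","rb")); cd=imaging.read_camera("side")
f=lambda a,b:(220+a/4,130+b/3.75)
P=[onz(c,*f(*q),.113,st) for q in ((154,282),(552,281))]
print("edge mid",(P[0]+P[1])/2,np.linalg.norm(P[0]-P[1]),"yaw",np.arctan2(-(P[0]-P[1])[0],(P[0]-P[1])[1]))
print(tri(ray(c,*f(552,281),st),ray(cd,305.5,271)),tri(ray(c,*f(154,282),st),ray(cd,315.6,253.6)))
st=get_state();c=imaging.read_camera("wrist"); pickle.dump((st,c),open("w3.pkl","wb")); cv2.imwrite("pics/w3.png",c["image"])
E
```

```text
time: 6.35
eef_pos: [0.5211, 0.1907, 0.2668]
tcp_rot: [0.711, 0.703, -0.001, -0.001]
contact_force: [0.7, -0.6, -0.7]
opening: 1.002
finger_force: 0.0
time: 6.55
eef_pos: [0.5216, 0.1905, 0.2674]
tcp_rot: [0.715, 0.699, -0.001, -0.0]
contact_force: [0.3, 0.4, 0.3]
opening: 1.001
finger_force: 0.0
edge mid [ 0.53632824 -0.20109932  0.113     ] 0.0838431633886333 yaw -0.24576910149358014
(array([ 0.52743381, -0.24210431,  0.11115412]), np.float64(0.003465829475234316)) (array([ 0.54775475, -0.15902035,  0.10400763]), np.float64(0.005659340849963037))
```

View pics/w3.png

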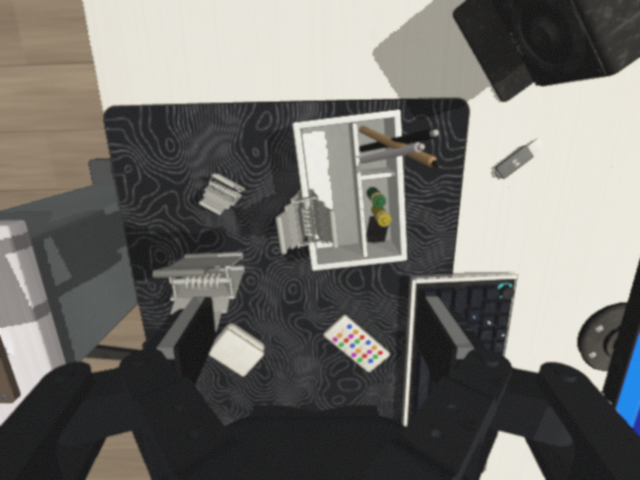

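The wrist view shows the clip astride the caddy's front wall, which runs from (296,125) to (313,268). Its coil spring is near (307,220), with handles at x 278 and 332. The small clip is at (221,193) and the large one at (200,280).

Run:
```python
from h import *
import pickle
st,c=pickle.load(open("w3.pkl","rb"))
cv2.imwrite("pics/w3c.png",cv2.resize(c["image"][100:280,250:490],(800,600),interpolation=cv2.INTER_CUBIC))
for n,q,z in [("fl",(296,125),.058),("fr",(314,270),.058),("rl",(400,111),.058),("rr",(407,260),.058),("spring",(307,220),.064)]:
    print(n,onz(c,*q,z,st).round(4))
```

```text
fl [0.5045 0.2659 0.058 ]
fr [0.518  0.1187 0.058 ]
rl [0.6009 0.2762 0.058 ]
rr [0.6159 0.128  0.058 ]
spring [0.5123 0.1755 0.064 ]
```

View pics/w3c.png

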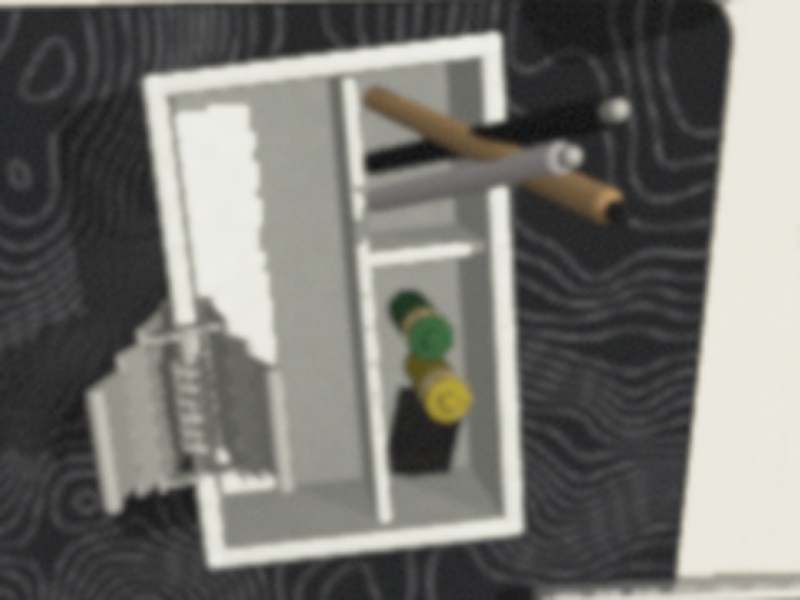

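Run:
```python
from h import *
import pickle
st,c=pickle.load(open("w3.pkl","rb")); cd=imaging.read_camera("side")
f=lambda a,b:(250+a/3.3333,100+b/3.3333)
F=[onz(c,*f(*q),.104,st) for q in ((90,390),(112,512),(275,370),(290,490))]
m=np.mean(F,0); print(np.round(F,4)); print("centre",m.round(4), "yaws",[np.arctan2(-(a-b)[0],(a-b)[1]).round(3) for a,b in ((F[0],F[1]),(F[2],F[3]))])
for p in F: print(np.round(proj(cd,p),1))
st=get_state(); t=m.copy(); t[2]=.165; print("shift",totool(st,t-st["eef_pos"]).round(1))
cv2.imwrite("pics/s4.png",cd["image"])
```

```text
[[0.4875 0.1899 0.104 ]
 [0.4916 0.1556 0.104 ]
 [0.536  0.1942 0.104 ]
 [0.5398 0.1609 0.104 ]]
centre [0.5137 0.1751 0.104 ] yaws [np.float64(0.118), np.float64(0.114)]
[292.1 191. ]
[293.2 195.9]
[309.3 190.6]
[310.6 195.3]
shift [-15.7  -8.  103. ]
```

```bash
python3 -m jog '[[0,-16,-8,0,0,0,-0.11],[0,-16,-8,40,0,0,-0.11],[0,-16,-8,80,0,0,-0.11],[0,-16,-8,103,0,0,-0.11],[0,-16,-8,103,0,0,-0.11],[0,-16,-8,103,0,0,-0.11]]'
python3 - <<'E'
from h import *
import pickle
st=get_state();c=imaging.read_camera("wrist"); pickle.dump((st,c),open("w4.pkl","wb")); cv2.imwrite("pics/w4.png",c["image"])
E
```

```text
time: 7.3
eef_pos: [0.5143, 0.1749, 0.1657]
tcp_rot: [0.674, 0.738, 0.0, 0.0]
contact_force: [1.5, -0.2, 0.2]
opening: 0.995
finger_force: 0.0
```

View pics/w4.png

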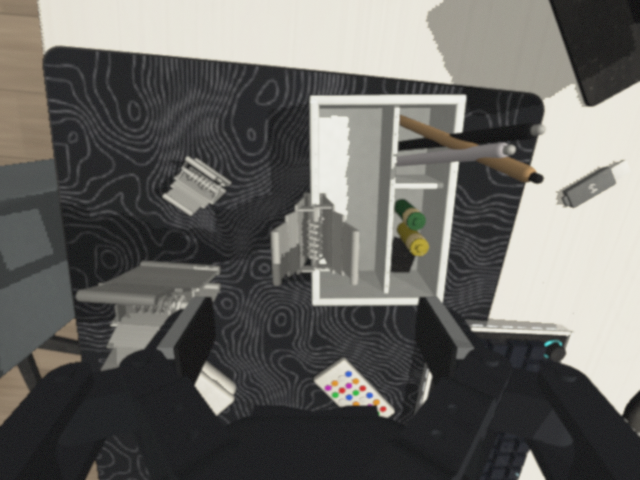

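Clip square to the jaws now, its handle edges at columns 276 and 357, rows 233–283. I'll triangulate the heights and check the clearance to the large clip.

Run:
```python
from h import *
import pickle
s3,c3=pickle.load(open("w3.pkl","rb"));s4,c4=pickle.load(open("w4.pkl","rb"))
P=[tri(ray(c3,*a,s3),ray(c4,*b,s4)) for a,b in [((277,217),(275,234)),((283.6,253.6),(277,283)),((332.5,211),(357,232)),((337,247),(357,283)),((155,268),(80,295)),((243,258),(219,270))]]
for p,e in P: print(p.round(4),round(e,4))
m=np.mean([p for p,_ in P[:4]],0); print("centre",m.round(4)); t=m.copy(); t[2]=.091
print(totool(s4,t-s4["eef_pos"]).round(1))
for z in (.104,):
  Q=[onz(c4,*q,z,s4) for q in ((275,234),(277,283),(357,232),(357,283))]; print(np.round(np.mean(Q,0),4))
```

```text
[0.4908 0.1966 0.1284] 0.0008
[0.4903 0.1497 0.0883] 0.0008
[0.5359 0.1943 0.1046] 0.0
[0.5402 0.1604 0.1016] 0.001
[0.3838 0.1511 0.1237] 0.0032
[ 0.4197  0.0947 -0.0421] 0.0018
centre [0.5143 0.1753 0.1057]
[ 0.3  0.  74.7]
[0.5142 0.1756 0.104 ]
```

```bash
python3 -m jog '[[0.2,0,0,30,0,0,0],[0.2,0,0,50,0,0,0],[0.2,0,0,65,0,0,0],[0.2,0,0,74,0,0,0],[0.2,0,0,74,0,0,0],[0.2,0,0,74,0,0,0]]' 40 && python3 -m jog '[[0.3,0,0,0,0,0,0],[0.4,0,0,0,0,0,0],[0.5,0,0,-1,0,0,0],[0.6,0,0,-2,0,0,0],[0.7,0,0,-3,0,0,0],[0.8,0,0,-3,0,0,0],[1,0,0,-3,0,0,0],[1,0,0,-3,0,0,0],[1,0,0,-3,0,0,0],[1,0,0,-3,0,0,0]]' 40
```

```text
time: 7.95
eef_pos: [0.5149, 0.1751, 0.0924]
tcp_rot: [0.674, 0.739, 0.001, 0.001]
contact_force: [0.3, -0.6, -0.2]
opening: 0.804
finger_force: 0.0
time: 8.95
eef_pos: [0.5171, 0.1753, 0.0999]
tcp_rot: [0.674, 0.739, 0.002, 0.002]
contact_force: [-3.4, -0.4, 18.8]
opening: 0.285
finger_force: 38.2
```

The clip is squeezed to its stop at an opening of 24 mm. Now I'll lift it.

```bash
python3 -m jog '[[1,0,0,-8,0,0,0],[1,0,0,-16,0,0,0],[1,0,0,-30,0,0,0],[1,0,0,-50,0,0,0],[1,0,0,-75,0,0,0],[1,0,0,-105,0,0,0],[1,0,0,-135,0,0,0],[1,0,0,-155,0,0,0],[1,0,0,-155,0,0,0],[1,0,0,-155,0,0,0]]'
python3 - <<'E'
from h import *
s=imaging.read_camera("side")["image"];st=get_state();c=imaging.read_camera("wrist");w=c["image"];k=imaging.read_camera("scene")["image"]
import pickle; pickle.dump((st,c),open("w5.pkl","wb"))
p=proj(imaging.read_camera("side"),st["eef_pos"]-np.array([0,0,.03])); x,y=map(int,p); print(p)
o=np.hstack([cv2.resize(s[max(0,y-50):y+50,x-66:x+66],(400,300)),cv2.resize(w,(400,300))])
cv2.imwrite("pics/l.png",o)
E
```

```text
time: 9.95
eef_pos: [0.5138, 0.1749, 0.2491]
tcp_rot: [0.674, 0.739, -0.0, -0.0]
contact_force: [-0.2, 0.6, -2.0]
opening: 0.288
finger_force: 40.0
(np.float64(301.1055118407503), np.float64(154.15117400195572))
```

View pics/l.png

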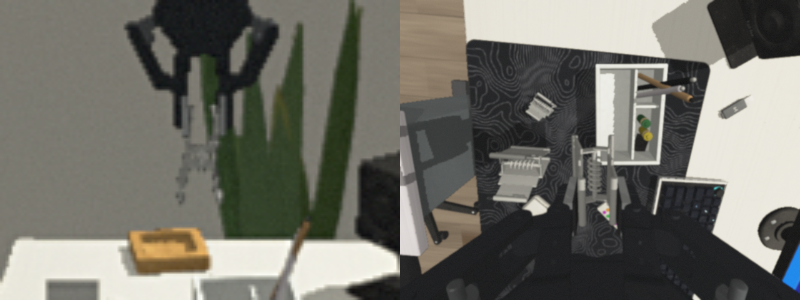

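The clip hangs straight and open in the fingers, with its lips at left crop (182,200) and (219,200). That was my eleventh picture, one over the limit of ten, so I'll view no more and work from numbers only.

```bash
python3 - <<'E'
from h import *
cd=imaging.read_camera("side")
for u,v in ((182,200),(219,200),(202,155)):
    o,d=ray(cd,235+u*.33,104+v/3); print((o+d*(.175-o[1])/d[1]).round(4))
E
python3 -m jog '[[1,-35,-1,0,0,0,0.04],[1,-75,-2,0,0,0,0.08],[1,-115,-3,0,0,0,0.12],[1,-155,-4,0,0,0,0.16],[1,-195,-5,0,0,0,0.2],[1,-235,-6,0,0,0,0.24],[1,-275,-8,0,0,0,0.28],[1,-315,-10,0,0,0,0.31],[1,-345,-11,0,0,0,0.336],[1,-365,-12,0,0,0,0.336],[1,-376,-12,0,0,0,0.336],[1,-376,-12,0,0,0,0.336]]' 
python3 -m jog '[[1,0,0,0,0,0,0],[1,0,0,0,0,0,0]]'
```

```text
[0.4967 0.175  0.1706]
[0.5301 0.175  0.1709]
[0.5147 0.175  0.2136]
time: 11.4
eef_pos: [0.5361, -0.2015, 0.2485]
tcp_rot: [0.789, 0.615, -0.0, -0.001]
contact_force: [-1.1, 0.6, -0.8]
opening: 0.285
finger_force: 39.9
time: 11.6
eef_pos: [0.5363, -0.1994, 0.2491]
tcp_rot: [0.788, 0.616, 0.0, -0.0]
contact_force: [0.1, 0.4, -0.7]
opening: 0.287
finger_force: 39.9
```

```bash
python3 -m jog '[[1,0,0,15,0,0,0],[1,0,0,30,0,0,0],[1,0,0,42,0,0,0],[1,0,0,52,0,0,0],[1,0,0,60,0,0,0],[1,0,0,66,0,0,0],[1,0,0,72,0,0,0],[1,0,0,77,0,0,0],[1,0,0,80,0,0,0],[1,0,0,80,0,0,0],[1,0,0,80,0,0,0],[1,0,0,80,0,0,0]]'
python3 - <<'E'
from h import *
st=get_state();print(st["contact_force"],st["wrist_torque"],st["dq"].round(4) if hasattr(st["dq"],"round") else st["dq"],st["time"])
cd=imaging.read_camera("side");cs=imaging.read_camera("scene");im=cd["image"]
# card pack pixels (white near edge): column centre/width per row, in the pack's near vertical edge
st=get_state(); e=st["eef_pos"]-np.array([0,0,.0545])
yaw=-.245; Y=np.array([-np.sin(yaw),np.cos(yaw),0]);X=np.array([np.cos(yaw),np.sin(yaw),0])
for n,p in (("edge mid",e),("near end",e-.042*Y),("far end",e+.042*Y),("front lip",e-.014*X-.025*Y-[0,0,.0165]),("back lip",e+.014*X-.025*Y-[0,0,.0165])): print(n,np.round(proj(cd,p),1))
u,v=map(int,proj(cd,e-.042*Y))
print(im[v-6:v+22:2,u-14:u+18:1].mean(2).astype(int))
E
```

```text
time: 12.8
eef_pos: [0.5365, -0.2007, 0.1698]
tcp_rot: [0.788, 0.615, 0.0, 0.0]
contact_force: [0.4, 0.1, -1.0]
opening: 0.284
finger_force: 40.0
[ 0.41362609  0.06619612 -1.01244147] [ 0.02354481 -0.00096187  0.03939206] [ 0.0013 -0.0001 -0.001   0.0006 -0.0017  0.0007] 12.8
edge mid [309.2 258.6]
near end [304.1 268.9]
far end [313.9 249. ]
front lip [299.7 270.5]
back lip [312.7 272.4]
[[ 53  52  51  54  54  50  50  46  54  88  83  92  66  40  31  33  42  92
  134 151 137 109 130 135 134 130 136 165 175 130 129 173]
 [ 49  57  62  57  52  55  52  58  88  90  92  69  44  40  36  44  86 125
  135 128  97  73 106 127 131 135 164 183 121  78  87  74]
 [ 54  55  58  61  68  61  63 105 101  92  72  57  53  44  45  88 118 133
  148 102  66  65 102 126 135 174 183 110  95 106  92  56]
 [ 58  59  59  63  67  64  99 107  99  73  54  52  45  53 127 178 202 205
  137  77  65  63  81 138 168 185 116  92 105  94  72  49]
 [ 53  56  55  54  49  55  59  68  59  47  62  93  72  89 192 202 223 176
  116  71  64  66  84 137 183 126  88 102  99  73  68  52]
 [ 54  57  58  61  58  58  59  52  54  69  
[... 454 characters left out ...]
4 104  79  65  68  72  72  71  48]
 [ 50  48  42  43  40  58  66  60  61  64  61  64  68 101 115 117 135 108
   79  92 100  88 101 102  79  62  68  67  70  73  74  51]
 [ 44  46  39  35  38  58  57  55  51  56  60  59  64 103 127 122 143 108
   77  89  78 100 103  83  67  66  67  74  72  70  71  55]
 [ 45  36  34  34  34  33  36  37  32  62  79  67  64 104 123 112 135 124
  101  83  97 102  91  64  65  67  71  72  75  74  72  54]
 [ 50  48  48  36  37  35  35  37  74 109  94  65  61  97 129 119 141 122
   82  95 103  93  67  67  71  67  73  73  72  72  70  59]
 [ 53  50  54  53  59  64  58  83 103 100  86  78  79 104 125 121 141 119
   99 103  93  72  65  66  72  72  75  74  70  70  71 102]]
```

The wrist force is about 1 N, which is no contact. The card's white end (cols 303–307) sits midway between the lips (about 298 and 314), and the edge is about 21 mm below the pivot. Everything is still, so I'll hand it in.

```bash
python3 -c "
from plant import workorder
print(workorder.sign_off())"
```

```text
the job is handed in; nothing more can be done
None
```

The job is handed in, but the sign-off returned no verdict: the gate is shut, the pack is upright, and the clip is held open astride the pack's top edge with its lips about 17 mm below it and no contact force felt; I viewed 11 pictures, one over the limit of 10.

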